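# Turn the green divider in the wash-up area's first-aid binder

### The job

On the steel wash-up bench two small ring binders lie open, one with a green divider leaf and tab, one with an orange one. Take the green leaf by its tab and turn it over the rings so that it lies flat on the other side of its binder, coloured face up, and let go. Leave the orange leaf lying as it is and do not push the mug about.

Things in the scene. Friction and masses are not known exactly. Their poses are not given: they have to be found in the camera images.
- green_binder: Green ring binder, fixed, lying open: cover 130 (its x) by 236 mm (its y), page stacks 27 mm high either side of the rings. Origin: centre of its underside on the bench, below the ring line. Rings (two wires, 49 mm high, at x = -40 and 40 mm) and hinge line run along its x, at y = 0, 30 mm above the bench. An orange binder of the same shape lies nearer to or farther from the robot.
- green_leaf (a joint): Turn of the green-tabbed leaf about the hinge line, rad: 0 = flat on the binder's -y side, white face up (start); 1.57 = upright; 3.14 = flat on the +y side, green face up. The leaf (70 g, 110 mm along x, 4 mm thick) ends 115 mm from the hinge line. It turns freely and falls to the side it leans to.
- green_tab (a point): Grip point on the flat green tab, 26 mm wide along the binder's x, 8 mm thick, that juts from the middle of the leaf's free edge, 115 to 155 mm from the hinge line; this point is 141 mm from it, so 30 mm up at the start, with bare bench below. Pinched from above on its two side edges it pivots between the fingers: a tool kept pointing down can follow the arc.
- orange_leaf (a joint): Turn of the orange leaf about its own binder's rings, rad, likewise: 0 = lying flat on its binder's -y side, as at the start. It must stay there.
- mug: Loose white mug, 76 mm across, 90 mm high, 0.3 kg, handle on its +y side. Origin: centre of its underside. It stands left or right of the binders, 0.34 m or more off the robot's centre line; a fixed black cutlery pot, 90 mm across, cutlery to 190 mm high, stands on the other side.

How it is judged:
By the outcome, as a careful person would: the job done as asked, in the order asked, and still so for the second after the job is handed in, with the robot touching nothing.
It also fails if it takes over 38 s, if anything falls off the work surface, if the arm or the gripper's body presses on something with over 40 N, if the wrist force passes 120 N, or if a joint passes its speed limit or range.

### The arm

A 6-joint arm with a two-finger parallel gripper is mounted at the origin on the work surface. World frame = base frame: x ahead of the robot, y to its left, z up, the work surface at z = 0. Lengths are in m, angles in rad, forces in N, time in s.
With the tool pointing down it reaches from about 0.3 to 0.775 m from the base axis. Payload 14.6 kg.
Tool frame: the origin (TCP) lies midway between the tips of the shut fingers; the grasp point (between the pads) lies 19 mm behind it (ctrl.tcp_to_grasp is the z of the grasp point in the tool frame, in m); z points along the fingers, y is the line along which they close (so a half turn about z gives the same grasp; the last joint's range is limited). The gripper opens to 94 mm and grips with 3 to 60 N. Pads are 16 mm wide; open, the fingers measure 119 mm over their backs; the gripper's body (75 mm by 177 mm) begins 78 mm behind the grasp point.
Start: joints at [1.063, 0.3, 1.521, -0, 1.321, -0.067], TCP at [0.235, 0.497, 0.205] pointing down, gripper open.
Joint ranges: [-3.03, 3.03], [-0.79, 2.21], [0.23, 2.52], [-1.04, 4.18], [0, 3.07], [-2.55, 2.55]. Speed limits (rad/s): [2.22, 2.22, 2.57, 3.14, 3.14, 3.14].

### API

Orientations are given as [roll, pitch, yaw] about the fixed x, y, z axes, in that order (R = Rz(yaw) Ry(pitch) Rx(roll)).
In Python, from station import monitor, camera, ctrl gives the robot as it stands.
- The arm moves only by the tool apply_moves, never from a script. Its argument "plan" is one flat list of numbers, 4 for each row, row after row: the shift along the tool's x, y, z in mm, then the turn about the tool's z in rad. In form: [dx, dy, dz, spin, dx, dy, dz, spin, ...]. A call has 1 to 20 rows; each row shifts and turns the commanded pose from where the row before left it, along the tool's axes as they then stand; what a row does not reach is not made up. A row lasts 1/10 s, in which the tool goes at most 50 mm and 8.59 degrees, less where a joint would pass 70% of its speed; a pose out of reach is approached as far as the arm can. A call is refused whole if a number of a shift passes 50 or a number of a turn 0.15, either way. A call with a gripper value outside its range is refused whole. "hand" is the gripper command: -1 is shut, 1 is fully open, values between are in proportion, set as the call begins (left out, the last holds). The fingers move at their own pace and stop on an object; "squeeze" is the grip in N (left out, the last holds). Time passes only in rows, so rows that do not move let the fingers close. It gives the time, the measured TCP pose, the force, the opening and the grip force at its end, in the units of the state.
- monitor.get_obs(): the state, without advancing time (a new reading comes with each control period).
- camera(name): name is "side" or "top" or "wrist"; returns a dict with "image" (384x512x3 uint8, red, green, blue), "range_z" (384x512 float32, m along the optical axis (not along the pixel's ray), 0 where there is no reading), "mtx" (3x3 intrinsics, pixels), "rvec" (rotation vector, rad) and "tvec" (3), from world to camera coordinates, as OpenCV has them. Camera axes: x right, y down, z forward; pixel columns grow to the right and rows downward; lengths in m; the calibration is good to about 2 mm. A picture is of the moment at which its call begins.
- ctrl.hand_in(): hands the job in; it is judged then, once.
The state is a dict: "time_s": time; "qpos": joint angles; "joint_vel": joint speeds; "tau": joint torques, N m; "ee_pos": TCP position; "eef_rot": TCP orientation; "force": force on the tool from outside, world axes, zero at the start; "moment": the same for the moment, N m; "grip_width": finger opening in m; "grip_force": force on a finger pad.
Only numpy, scipy, OpenCV 4.12 (cv2) and the standard library are available. Lean on these libraries where they do the work, as an engineer would, in place of code of your own. Each camera call takes 0.05 s, during which the arm holds its last target. There are 200 camera calls.

## Working session

There is one attempt and no reset: what is moved stays moved. The work goes in short steps, Python scripts to look and compute and a tool call to move; the robot and the scene stay as the last step left them, time stands still between calls to the robot, and variables do not carry over. Pictures are saved under pics/ and viewed, at most 10 in all, crops included, and the job is handed in when it is done.

Besides the shell and the picture viewer there is one more tool, called after "Emit:" as name(argument=value, ...) on one line, values as JSON. apply_moves: Moves the arm, as the interface text tells. Its arguments: {"type":"object","properties":{"plan":{"type":"array","items":{"type":"number"}},"hand":{"type":"number"},"squeeze":{"type":"number"}},"required":["plan"]}

```bash
mkdir -p pics
cat > h.py <<'E'
import numpy as np, cv2
from station import monitor, camera, ctrl
def pts(c):
    """world xyz per pixel from depth"""
    R=cv2.Rodrigues(np.array(c['rvec'],float))[0]; K=np.array(c['mtx']); z=c['range_z'].astype(float)
    v,u=np.mgrid[:z.shape[0],:z.shape[1]]
    p=np.stack([(u-K[0,2])/K[0,0]*z,(v-K[1,2])/K[1,1]*z,z],-1)
    return (p-np.array(c['tvec']).ravel())@R
def save(c,n): cv2.imwrite(f'pics/{n}.png',c['image'][...,::-1])
E
python3 - <<'E'
from h import *
o=monitor.get_obs(); print({k:np.round(v,3) for k,v in o.items()}, ctrl.tcp_to_grasp)
c=camera('top'); save(c,'top1'); P=pts(c)
hsv=cv2.cvtColor(c['image'],cv2.COLOR_RGB2HSV)
for n,lo,hi in (('green',40,85),('orange',5,22)):
    m=cv2.inRange(hsv,(lo,110,60),(hi,255,255))
    k,l,s,ce=cv2.connectedComponentsWithStats(m)
    for i in range(1,k):
        if s[i,4]>40:
            q=P[(l==i)&(c['range_z']>0)]; print(n,s[i],ce[i].round(),np.median(q,0).round(3),q.min(0).round(3),q.max(0).round(3))
E
```

```text
{'time_s': np.float64(0.0), 'qpos': array([ 1.063,  0.3  ,  1.522, -0.   ,  1.321, -0.067]), 'joint_vel': array([ 0.001, -0.001,  0.002, -0.002, -0.002,  0.001]), 'tau': array([ 0.0000e+00, -5.3181e+01, -3.5273e+01,  7.1000e-02,  2.4000e-02,
       -0.0000e+00]), 'ee_pos': array([0.235, 0.497, 0.205]), 'eef_rot': array([-3.14 , -0.   ,  2.701]), 'force': array([-0.416,  0.67 , -0.504]), 'moment': array([-0.054,  0.012,  0.01 ]), 'grip_force': np.float64(0.0), 'grip_width': np.float64(0.094)} -0.0188
green [203 210  33  44 187] [227. 235.] [0.445 0.05  0.002] [ 0.395  0.036 -0.004] [0.517 0.124 0.033]
green [275 235  16  10 128] [282. 240.] [ 0.433 -0.098  0.033] [ 0.422 -0.12  -0.003] [ 0.446 -0.078  0.037]
green [237 254  36   8  49] [254. 257.] [ 0.385 -0.017  0.002] [ 0.374 -0.072 -0.003] [0.392 0.027 0.008]
orange [194 142  80  48 432] [232. 174.] [0.604 0.053 0.002] [ 0.581 -0.073 -0.004] [0.721 0.158 0.045]
orange [273 161  17  11 145] [281. 166.] [ 0.642 -0.094  0.032] [ 0.629 -0.117 -0.004] [ 0.658 -0.071  0.038]
```

View pics/top1.png

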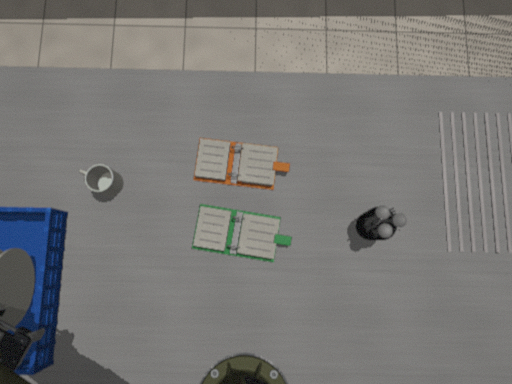

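The top view shows the green binder centred near (237,232) with its tab at (282,240), the orange binder farther out, the mug at (99,178) and the pot at (377,224). Binder +y points to image left. Next I fit the green binder's pose.

Run:
```python
from h import *
c=camera('top'); P=pts(c)
hsv=cv2.cvtColor(c['image'],cv2.COLOR_RGB2HSV)
g=cv2.inRange(hsv,(40,90,40),(85,255,255))>0
v,u=np.mgrid[:384,:512]
box=(u>180)&(u<300)&(v>195)&(v<270)
tab=box&g&(P[...,2]>.02)&(u>270)
t=np.median(P[tab],0)
m=box&(g|((P[...,2]>.015)&(P[...,2]<.06)))
q=P[m][:,:2]; q=q[np.linalg.norm(q-t[:2],axis=1)>.03]
for name,qq in (('cover',q),('pages',P[box&(P[...,2]>.018)&~g][:,:2])):
    r=cv2.minAreaRect(qq.astype(np.float32)); b=cv2.boxPoints(r); print(name,np.round(r[0],3),np.round(r[1],3),r[2])
    e=b[1]-b[0]; f=b[2]-b[1]; L=e if np.linalg.norm(e)>np.linalg.norm(f) else f
    L=L*np.sign(L[1])/np.linalg.norm(L); print(' +y dir',L,'yaw',np.arctan2(-L[0],L[1]),'tab from centre',(t[:2]-r[0])@L,(t[:2]-r[0])@[L[1],-L[0]])
w=box&(P[...,2]>.055); print('rings',w.sum(),P[w].round(3)[:6])
print('tab',t)
```

```text
cover [0.454 0.031] [0.233 0.128] 81.40210723876953
 +y dir [0.14949921 0.98876184] yaw -0.15006179 tab from centre -0.13070209575753833 -0.0011191590222506007
pages [0.45  0.011] [0.267 0.116] 81.45654296875
 +y dir [0.14855944 0.98890346] yaw -0.14911138 tab from centre -0.10987644947792795 -0.000889348771533247
rings 30 [[ 0.388 -0.011  1.128]
 [ 0.388 -0.011  1.128]
 [ 0.388 -0.011  1.128]
 [ 0.388 -0.011  1.128]
 [ 0.388 -0.011  1.128]
 [ 0.388 -0.011  1.128]]
tab [ 0.43289722 -0.09784326  0.03253206]
```

Emit:
apply_moves(plan=[0,0,0,0.128,0,0,0,0.128,0,0,0,0.128,0,0,0,0.128,0,0,0,0.128,0,0,0,0.128,0,0,0,0.128,0,0,0,0.128,0,0,0,0.128,0,0,0,0.128,-40,20,0,0,-40,20,0,0,-40,20,0,0,-40,20,0,0,-40,20,0,0,-40,20,0,0,-40,20,0,0,-40,20,0,0,-40,20,0,0,-40,20,0,0])

```text
time_s: 2.1
ee_pos: [0.3727, 0.0702, 0.2055]
eef_rot: [3.141, -0.0, 1.421]
force: [0.4, 0.4, -0.6]
grip_width: 0.0936
grip_force: 0.0
```

Emit:
apply_moves(plan=[-40,20,10,0,-40,20,10,0,-40,20,10,0,-30,15,10,0,-20,10,10,0,0,0,0,0,0,0,0,0], hand=0.2)

```text
time_s: 2.8
ee_pos: [0.431, -0.1086, 0.1552]
eef_rot: [-3.141, -0.0, 1.42]
force: [0.1, 0.9, 1.0]
grip_width: 0.0566
grip_force: 0.0
```

Run:
```python
from h import *
o=monitor.get_obs(); print({k:np.round(v,3) for k,v in o.items() if k in('time_s','qpos','ee_pos','eef_rot','grip_width','force')})
c=camera('wrist'); save(c,'w1'); P=pts(c)
hsv=cv2.cvtColor(c['image'],cv2.COLOR_RGB2HSV)
m=cv2.inRange(hsv,(40,90,40),(85,255,255))
k,l,s,ce=cv2.connectedComponentsWithStats(m)
for i in range(1,k):
    if s[i,4]>150:
        q=P[(l==i)&(c['range_z']>0)]; print(s[i],ce[i].round(),np.median(q,0).round(4))
        t=q[(abs(q[:,2]-.032)<.008)]
        if len(t)>50:
            r=cv2.minAreaRect(t[:,:2].astype(np.float32)); print(' rect',len(t),np.round(r[0],4),np.round(r[1],4),r[2])
```

```text
{'time_s': np.float64(2.8), 'qpos': array([-0.329,  0.117,  1.866,  0.   ,  1.16 , -0.179]), 'ee_pos': array([ 0.431, -0.109,  0.155]), 'eef_rot': array([-3.141, -0.   ,  1.42 ]), 'force': array([0.105, 0.868, 0.962]), 'grip_width': np.float64(0.057)}
[201   0  18 161 689] [208.  63.] [0.3928 0.0487 0.0025]
[307   0  17 161 690] [317.  66.] [0.5115 0.0277 0.0025]
[ 225   30   76   14 1030] [262.  36.] [0.4561 0.0464 0.0026]
[252 154  22  43 759] [264. 175.] [ 0.4362 -0.0986  0.0336]
 rect 755 [ 0.4339 -0.0997] [0.0472 0.0235] 81.72466278076172
```

View pics/w1.png

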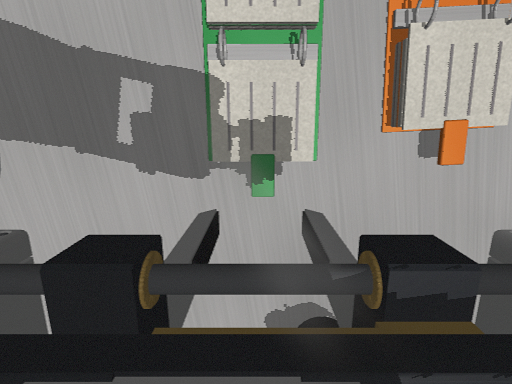

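The wrist view shows the green tab at cols 252–274, rows 154–197, just ahead of the open fingers, with nothing around it. I'll cast rays through the tab outline onto the plane of its top face.

Run:
```python
from h import *
c=camera('wrist'); R=cv2.Rodrigues(np.array(c['rvec'],float))[0]; K=np.array(c['mtx']); C=-R.T@np.array(c['tvec']).ravel()
hsv=cv2.cvtColor(c['image'],cv2.COLOR_RGB2HSV); m=cv2.inRange(hsv,(40,90,40),(85,255,255)); m[:150]=0;m[:,:240]=0;m[:,290:]=0
v,u=np.nonzero(m); d=np.stack([(u-K[0,2])/K[0,0],(v-K[1,2])/K[1,1],u*0+1.],-1)@R
p=(C+d*((.034-C[2])/d[:,2])[:,None])[:,:2]
r=cv2.minAreaRect(p.astype(np.float32)); print(np.round(r[0],4),np.round(r[1],4),r[2])
L=np.array([.1495,.9888]); X=np.array([L[1],-L[0]]); print((p@L).min(),(p@L).max(),(p@X).min(),(p@X).max())
root=(p@L).max(); xm=((p@X).min()+(p@X).max())/2
grip=(root-.026)*L+xm*X; hinge=(root+.115)*L+xm*X
e=np.array(monitor.get_obs()['ee_pos']); print('grip',grip,'hinge',hinge,'d tool x,y mm',1e3*(grip-e[:2])@L,1e3*(grip-e[:2])@X)
```

```text
[ 0.4342 -0.0997] [0.0458 0.0235] 81.31854248046875
-0.056610539199076895 -0.010786784761420498 0.4324911137228378 0.45596429972129404
grip [ 0.43375273 -0.10278681] hinge [0.45483223 0.03663399] d tool x,y mm 5.529524129254714 1.745302734505219
```

Emit:
apply_moves(plan=[4,2,20,0,0,0,30,0,0,0,30,0,0,0,30,0,0,0,20,0,0,0,9,0,0,0,5,0,0,0,0,0,0,0,0,0])

```text
time_s: 3.8
ee_pos: [0.4344, -0.1051, 0.0124]
eef_rot: [3.14, 0.0, 1.421]
force: [0.5, -0.4, 0.5]
grip_width: 0.0563
grip_force: 0.0
```

Emit:
apply_moves(plan=[0,0,0,0,0,0,0,0,0,0,0,0,0,0,0,0,0,0,0,0,0,0,0,0,0,0,0,0,0,0,0,0], hand=-1, squeeze=12)

```text
time_s: 4.6
ee_pos: [0.4339, -0.1052, 0.0115]
eef_rot: [3.142, 0.0, 1.421]
force: [-0.5, -0.6, 1.6]
grip_width: 0.0258
grip_force: 12.0
```

Emit:
apply_moves(plan=[1.2,0,-18.4,0,3.6,0,-18.1,0,5.9,0,-17.5,0,8.2,0,-16.5,0,10.2,0,-15.3,0,12.2,0,-13.9,0,0,0,0,0])

```text
time_s: 5.3
ee_pos: [0.4402, -0.0634, 0.1123]
eef_rot: [3.141, 0.0, 1.422]
force: [-1.7, -3.0, 3.3]
grip_width: 0.0257
grip_force: 12.0
```

Run:
```python
from h import *
save(camera('side'),'s1')
```

```text
(no output)
```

View pics/s1.png

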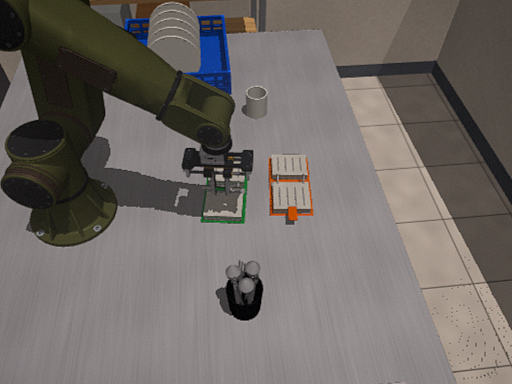

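The side view shows the gripper at about (218,180) over the green binder with its tab lifted. The orange tab at (292,213) hasn't moved, and forces are small. Carrying on along the arc.

Emit:
apply_moves(plan=[13.9,0,-12.2,0,15.3,0,-10.2,0,16.5,0,-8.2,0,17.5,0,-5.9,0,18.1,0,-3.6,0,18.4,0,-1.2,0,18.4,0,1.2,0,18.1,0,3.6,0,17.5,0,5.9,0,0,0,0,0])

```text
time_s: 6.35
ee_pos: [0.4629, 0.0887, 0.1408]
eef_rot: [-3.141, -0.0, 1.422]
force: [-0.8, 1.8, 1.9]
grip_width: 0.0259
grip_force: 12.0
```

Emit:
apply_moves(plan=[16.5,0,8.2,0,15.3,0,10.2,0,13.9,0,12.2,0,12.2,0,13.9,0,10.2,0,15.3,0,8.2,0,16.5,0,5.9,0,17.5,0,3.6,0,18.1,0,0,0,0,0])

```text
time_s: 7.25
ee_pos: [0.4755, 0.1726, 0.0277]
eef_rot: [-3.14, -0.0, 1.421]
force: [-1.9, 4.1, 0.7]
grip_width: 0.026
grip_force: 12.0
```

Emit:
apply_moves(plan=[0.7,0,9,0,0.3,0,6,0,0,0,2,0,0,0,0,0,0,0,0,0])

```text
time_s: 7.75
ee_pos: [0.4757, 0.1733, 0.0123]
eef_rot: [-3.141, -0.0, 1.42]
force: [-3.1, 5.0, 0.2]
grip_width: 0.0258
grip_force: 12.0
```

Emit:
apply_moves(plan=[0,0,0,0,0,0,0,0,0,0,0,0,0,0,0,0,0,0,0,0,0,0,0,0], hand=0.2)

```text
time_s: 8.35
ee_pos: [0.476, 0.1735, 0.0128]
eef_rot: [3.142, 0.0, 1.421]
force: [-0.1, 0.0, 0.7]
grip_width: 0.0561
grip_force: 0.0
```

Emit:
apply_moves(plan=[0,0,-8,0,0,0,-20,0,0,0,-30,0,0,0,-40,0,0,0,-40,0,0,0,-40,0,30,0,0,0,40,0,0,0,40,0,0,0,40,0,0,0,0,0,0,0,0,0,0,0])

```text
time_s: 9.55
ee_pos: [0.498, 0.3221, 0.1909]
eef_rot: [-3.141, 0.0, 1.422]
force: [-0.1, -0.2, 0.1]
grip_width: 0.0564
grip_force: 0.0
```

Run:
```python
from h import *
c=camera('top'); save(c,'top2'); P=pts(c)
hsv=cv2.cvtColor(c['image'],cv2.COLOR_RGB2HSV); m=cv2.inRange(hsv,(40,90,60),(85,255,255))>0
q=P[m&(P[...,2]>.015)&(P[...,2]<.1)]; print(len(q),np.median(q,0),q.min(0),q.max(0))
m=cv2.inRange(hsv,(5,110,60),(22,255,255))>0
q=P[m&(P[...,2]>.02)&(P[...,1]<-.06)&(P[...,2]<.1)]; print('orange tab',np.median(q,0))
```

```text
1351 [0.46692647 0.0962449  0.03134211] [0.40270828 0.01162633 0.01552988] [0.5249851  0.18381524 0.03849038]
orange tab [ 0.64257706 -0.09369693  0.03203697]
```

View pics/top2.png

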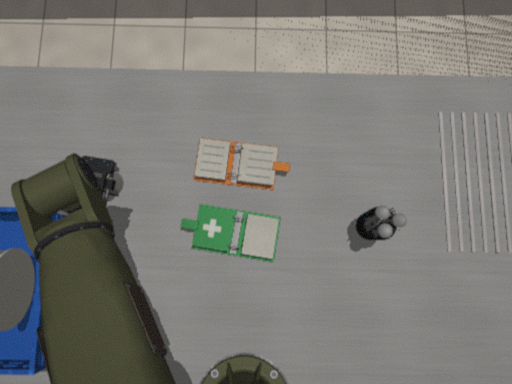

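The green leaf lies flat on its +y side, green face up (white cross at (211,229)), with its median height at 31 mm. The orange tab is where it was, and the gripper is well clear of everything.

```bash
python3 -c "
from station import ctrl; print(ctrl.hand_in())"
```

```text
the job is handed in; nothing more can be done
None
```

The green leaf is turned over and lies flat on the +y side of its binder, green face up and released. The orange leaf is unmoved; the arm hid the mug in the last picture, but the gripper stayed above it with no contact force. I handed the job in at about 10 s.

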